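Unstack the part carriers into their docks

TASK

Take the crossed pile of four coloured part carriers apart one by one from the top down, and lay each carrier, right side up, into the dock of its own colour, lengthways and flat on the floor inside the lips. Set them down rather than dropping them, do not topple the pile, and leave the amber bottle standing.

Things in the scene. Friction and masses are not known exactly. Their poses are not given: they have to be found in the camera images.
- carrier_red_mid (a point): red part carrier: loose bar 110 x 32 x 24 mm (own x, y, z), about 150 g, five dark pockets on its flat top. The point is its centre, 12 mm above its underside; x along its length, z up. At the start the carriers lie in one loose pile on the bare bench, flat, centred, each turned about 45 degrees on the one below so all ends show from above; from the top: blue, green, yellow, red
- carrier_yellow_mid (a point): yellow part carrier: loose bar 110 x 32 x 24 mm (own x, y, z), about 150 g, five dark pockets on its flat top. The point is its centre, 12 mm above its underside; x along its length, z up. At the start the carriers lie in one loose pile on the bare bench, flat, centred, each turned about 45 degrees on the one below so all ends show from above; from the top: blue, green, yellow, red
- carrier_green_mid (a point): green part carrier: loose bar 110 x 32 x 24 mm (own x, y, z), about 150 g, five dark pockets on its flat top. The point is its centre, 12 mm above its underside; x along its length, z up. At the start the carriers lie in one loose pile on the bare bench, flat, centred, each turned about 45 degrees on the one below so all ends show from above; from the top: blue, green, yellow, red
- carrier_blue_mid (a point): blue part carrier: loose bar 110 x 32 x 24 mm (own x, y, z), about 150 g, five dark pockets on its flat top. The point is its centre, 12 mm above its underside; x along its length, z up. At the start the carriers lie in one loose pile on the bare bench, flat, centred, each turned about 45 degrees on the one below so all ends show from above; from the top: blue, green, yellow, red
- dock_red_floor (a point): dock for one carrier, fixed to the bench: white base with a red floor pad and red lips, 138 x 60 mm outside. The point is the centre of its floor, 4 mm above the bench; x along its length, y across, z up. The lips rise 6 mm above the floor, inside them it is 128 x 50 mm (a carrier has about 9 mm of play all round). Both long sides have no lip over the middle 76 mm, so that fingers pass there
- dock_yellow_floor (a point): dock for one carrier, fixed to the bench: white base with a yellow floor pad and yellow lips, 138 x 60 mm outside. The point is the centre of its floor, 4 mm above the bench; x along its length, y across, z up. The lips rise 6 mm above the floor, inside them it is 128 x 50 mm (a carrier has about 9 mm of play all round). Both long sides have no lip over the middle 76 mm, so that fingers pass there
- dock_green_floor (a point): dock for one carrier, fixed to the bench: white base with a green floor pad and green lips, 138 x 60 mm outside. The point is the centre of its floor, 4 mm above the bench; x along its length, y across, z up. The lips rise 6 mm above the floor, inside them it is 128 x 50 mm (a carrier has about 9 mm of play all round). Both long sides have no lip over the middle 76 mm, so that fingers pass there
- dock_blue_floor (a point): dock for one carrier, fixed to the bench: white base with a blue floor pad and blue lips, 138 x 60 mm outside. The point is the centre of its floor, 4 mm above the bench; x along its length, y across, z up. The lips rise 6 mm above the floor, inside them it is 128 x 50 mm (a carrier has about 9 mm of play all round). Both long sides have no lip over the middle 76 mm, so that fingers pass there
- amber_bottle_mid (a point): loose amber bottle with black cap standing upright on the bench, 34 mm diameter, 85 mm tall; the point is its centre, half-way up, z up. Not to be handled

How it is judged:
By the outcome, as a careful person would: the job done as asked, in the order asked, and still so for the second after the job is handed in, with the robot touching nothing.
It also fails if it takes over 128 s, if anything falls off the work surface, if the arm or the gripper's body presses on something with over 40 N, if the wrist force passes 120 N, or if a joint passes its speed limit or range.

ROBOT

A 6-joint arm with a two-finger parallel gripper is mounted at the origin on the work surface. World frame = base frame: x ahead of the robot, y to its left, z up, the work surface at z = 0. Lengths are in m, angles in rad, forces in N, time in s.
With the tool pointing down it reaches from about 0.35 to 0.975 m from the base axis. Payload 4.9 kg.
Tool frame: the origin (TCP) lies between the finger pads; the fingertips stand 19 mm ahead of it and the grasp point (between the pads) is the TCP; z points along the fingers, y is the line along which they close (so a half turn about z gives the same grasp; the last joint's range is limited). The gripper opens to 85 mm and grips with 20 to 120 N. Pads are 22 mm wide; open, the fingers measure 114 mm over their backs; the gripper's body (76 mm by 85 mm) begins 54 mm behind the grasp point. The pads swing forward as they close: fully open they stand 13 mm farther back than shut.
Start: joints at [-1.385, 0.053, 1.613, -0, 1.476, -0.119], TCP at [0.188, -0.596, 0.25] pointing down, gripper open.
Joint ranges: [-3.01, 3.01], [-1.01, 2.22], [0.06, 2.58], [-1.02, 4.17], [0.09, 2.62], [-3.14, 3.14]. Speed limits (rad/s): [2.57, 2.57, 3.14, 3.14, 3.14, 3.14].

INTERFACE

Orientations are given as a rotation vector (axis times angle).
In Python, from station import ctrl gives the robot as it stands. The module is installed in compiled form; this text tells all that it offers.
- The arm moves only by the tool servo_tool, never from a script. Its argument "increments" is a list that holds one entry, the list of rows, each a list of 5 numbers: the finger opening in cm, from 0 to 8.54, then the shift along the tool's x, y, z in cm, then the turn about the tool's z in degrees. A call has 1 to 5 rows; each row is the pose to reach, as a shift and turn from the pose commanded when the call began, along the tool's axes at that moment; what a row does not reach only later rows make up. A row lasts 1/10 s, in which the tool goes at most 50 mm and 8.59 degrees, less where a joint would pass 70% of its speed; a pose out of reach is approached as far as the arm can. A call with a gripper value outside its range is refused whole. The fingers move at their own pace and stop on an object; "newtons" is the grip in N (left out, the last holds). Time passes only in rows, so rows that repeat a pose let the fingers close. It gives the time, the measured TCP pose, the force, the opening and the grip force at its end, in the units of the state.
- ctrl.get_obs(): the state, without advancing time (a new reading comes with each control period).
- ctrl.get_image(name): name is "scene" or "top"; returns a dict with "img" (420x560x3 uint8, red, green, blue), "fx", "fy", "cx", "cy" (pixels), "rvec" (rotation vector, rad) and "tvec" (3), from world to camera coordinates, as OpenCV has them. Camera axes: x right, y down, z forward; pixel columns grow to the right and rows downward; lengths in m; the calibration is good to about 2 mm. A picture is of the moment at which its call begins. There is no depth.
- ctrl.finish_job(): hands the job in; it is judged then, once.
The state is a dict: "t": time; "q": joint angles; "dq": joint speeds; "effort": joint torques, N m; "tool_pos": TCP position; "tool_rot": TCP orientation; "contact_force": force on the tool from outside, world axes, zero at the start; "wrist_torque": the same for the moment, N m; "opening": finger opening in m; "grip_force": force on a finger pad.
Only numpy, scipy, OpenCV 4.12 (cv2) and the standard library are available. Lean on these libraries where they do the work, as an engineer would, in place of code of your own. Each camera call takes 0.05 s, during which the arm holds its last target. There are 200 camera calls.

## Working session

There is one attempt and no reset: what is moved stays moved. The work goes in short steps, Python scripts to look and compute and a tool call to move; the robot and the scene stay as the last step left them, time stands still between calls to the robot, and variables do not carry over. Pictures are saved under pics/ and viewed, at most 14 in all, crops included, and the job is handed in when it is done.

Besides the shell and the picture viewer there is one more tool, called after "Call:" by a JSON object that holds its "api" and its "payload", one argument or row to a line. servo_tool: Moves the arm, as the interface text tells. Its arguments: {"type":"object","properties":{"increments":{"type":"array"},"newtons":{"type":"number"}},"required":["increments"]}

```bash
mkdir -p pics
python3 - <<'E'
from station import ctrl
import cv2
for n in("scene","top"):
    d=ctrl.get_image(n); cv2.imwrite(f"pics/{n}0.png",d["img"][:,:,::-1]); print(n,d["fx"],d["cx"],d["cy"],d["rvec"],d["tvec"])
o=ctrl.get_obs(); print(o)
E
```

```text
scene 393.30412300378566 288.7644978543486 208.6323398231766 [ 0.75837602  2.75333139 -0.85867942] [ 0.46073653 -0.16133614  1.09670387]
top 528.9335353958201 275.95211075184966 210.52037159066714 [ 2.17061075 -2.03521565  0.22411691] [-0.0298927   0.54006572  1.28172577]
{'t': 0.1, 'q': array([-1.38499634e+00,  5.33115026e-02,  1.61420233e+00, -1.56441905e-06,
        1.47602618e+00, -1.19001878e-01]), 'dq': array([ 0.00059497, -0.00032373, -0.00182945, -0.00102601, -0.00154398,
       -0.00062504]), 'effort': array([ 9.57712982e-04, -3.94904673e+01, -3.71361279e+01, -6.49579351e-05,
        3.91241920e-03, -1.02944307e-05]), 'tool_pos': array([ 0.18746097, -0.59564373,  0.24914587]), 'tool_rot': array([-3.10325613e+00, -4.76635211e-01,  1.04525270e-04]), 'contact_force': array([ 0.1783229 , -0.48456074, -1.36021255]), 'wrist_torque': array([-0.04179517, -0.0359469 ,  0.03780962]), 'grip_force': 0.0, 'opening': 0.08537118832726161}
```

View pics/top0.png

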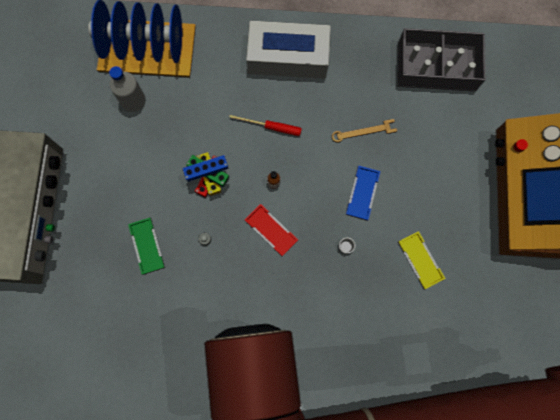

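View pics/scene0.png

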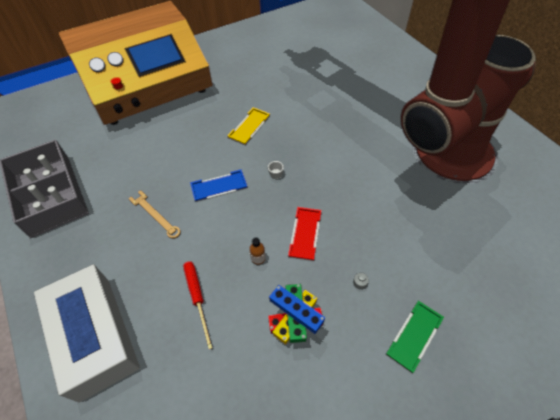

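The top view shows the pile at about (206,170), with blue on top and aligned near horizontal. The docks are green (147,246), red (272,230), blue (364,193) and yellow (421,261). The bottle is at (273,180), clear of the pile, and the scene view agrees.

```bash
cat > h.py <<'E'
from station import ctrl
import cv2, numpy as np
from scipy.spatial.transform import Rotation as Ro
DOCK={'green':(147,246),'red':(272,230),'blue':(364,193),'yellow':(421,261)}
PILE=(206,173)
TOP={'blue':.096,'green':.072,'yellow':.048,'red':.024}
def mask(img,c):
    h=cv2.cvtColor(img,cv2.COLOR_RGB2HSV)
    r={'green':[(45,85)],'blue':[(100,125)],'yellow':[(22,35)],'red':[(0,6),(174,180)]}[c]
    return sum(cv2.inRange(h,(a,150,70),(b,255,255)) for a,b in r)
def ray(d,px,z):
    R=Ro.from_rotvec(d['rvec']).as_matrix(); C=-R.T@d['tvec']
    p=np.c_[(px[:,0]-d['cx'])/d['fx'],(px[:,1]-d['cy'])/d['fy'],np.ones(len(px))]@R
    return (C+p*((z-C[2])/p[:,2])[:,None])[:,:2]
def proj(d,P):
    c=Ro.from_rotvec(d['rvec']).as_matrix()@P+d['tvec']
    return c[0]/c[2]*d['fx']+d['cx'],c[1]/c[2]*d['fy']+d['cy']
def rect(d,c,ctr,z,r=42):
    m=mask(d['img'],c); k=np.zeros_like(m); cv2.circle(k,tuple(int(v) for v in ctr),r,255,-1)
    q=np.argwhere(m&k)[:,::-1].astype(float)
    m2=m&k
    n,l,s,_=cv2.connectedComponentsWithStats(m2)
    good=[i for i in range(1,n) if s[i,4]>=12]
    q=np.argwhere(np.isin(l,good))[:,::-1].astype(float)
    w=ray(d,q,z)
    (x,y),(a,b),t=cv2.minAreaRect((w*1000).astype(np.float32))
    if a<b: a,b,t=b,a,t+90
    return np.array([x,y])/1000,(t+90)%180-90,(round(a),round(b))
def err(xy,yaw):
    """shift in tool axes (cm) and turn (deg, mod 180) from present pose"""
    o=ctrl.get_obs(); R=Ro.from_rotvec(o['tool_rot']).as_matrix()
    s=R.T@np.r_[np.array(xy)-o['tool_pos'][:2],0]*100
    ty=np.degrees(np.arctan2(R[1,0],R[0,0])); t=(ty-yaw+90)%180-90
    print('shift',s.round(2),'turn',round(t,1),'tcp',o['tool_pos'].round(4),'q6',round(float(np.degrees(o['q'][5]))),'t',round(o['t'],2))
E
python3 - <<'E'
from h import *
d=ctrl.get_image('top')
for c,p in DOCK.items(): print('dock',c,rect(d,c,p,.008))
r=rect(d,'blue',PILE,.096); print('blue',r); err(r[0],r[1])
s=ctrl.get_image('scene'); print(rect(s,'blue',(297,308),.096))
for c,p in zip(['green','red','blue','yellow'],[(415,336),(305,233),(219,185),(249,125)]): print('dock',c,rect(s,c,p,.008))
E
```

```text
dock green (array([0.43820221, 0.33686844]), 21.714426040649414, (137, 58))
dock red (array([0.50092062, 0.01546979]), 49.441856384277344, (137, 60))
dock blue (array([ 0.61695648, -0.22100345]), -11.780197143554688, (139, 60))
dock yellow (array([ 0.44688416, -0.37682574]), 30.23981475830078, (138, 61))
blue (array([0.63320142, 0.18973412]), -67.63728141784668, (108, 33))
shift [ 66.09 -61.55   0.11] turn 85.1 tcp [ 0.1875 -0.5957  0.2493] q6 -7 t 0.15
(array([0.63499902, 0.19147873]), -68.47813987731934, (111, 37))
dock green (array([0.43766861, 0.33593173]), 21.793167114257812, (137, 58))
dock red (array([0.50066913, 0.01520209]), 49.623233795166016, (139, 59))
dock blue (array([ 0.61663605, -0.22118723]), -11.885955810546875, (136, 62))
dock yellow (array([ 0.44740561, -0.37713464]), 30.6607666015625, (140, 62))
```

Call:
{"api": "servo_tool", "payload": {
  "increments": [
    [[8.5,3.3,-3.1,0,0],[8.5,6.6,-6.2,0,0],[8.5,9.9,-9.3,0,0],[8.5,13.2,-12.3,0,0],[8.5,16.5,-15.4,0,0]]
  ]
}}

```text
t: 0.7
tool_pos: [0.2992, -0.3981, 0.2501]
tool_rot: [-3.105, -0.476, -0.0]
contact_force: [0.7, -0.2, 0.0]
opening: 0.085
grip_force: 0.0
```

Call:
{"api": "servo_tool", "payload": {
  "increments": [
    [[8.5,3.3,-3.1,0,0],[8.5,6.6,-6.2,0,0],[8.5,9.9,-9.3,0,0],[8.5,13.2,-12.3,0,0],[8.5,16.5,-15.4,0,0]]
  ]
}}

```text
t: 1.2
tool_pos: [0.4104, -0.2016, 0.2504]
tool_rot: [3.105, 0.476, 0.001]
contact_force: [0.5, 0.1, -0.2]
opening: 0.0851
grip_force: 0.0
```

Call:
{"api": "servo_tool", "payload": {
  "increments": [
    [[8.5,3.3,-3.1,0,0],[8.5,6.6,-6.2,0,0],[8.5,9.9,-9.3,0,0],[8.5,13.2,-12.3,0,0],[8.5,16.5,-15.4,0,0]]
  ]
}}

```text
t: 1.7
tool_pos: [0.5216, -0.0051, 0.2503]
tool_rot: [3.105, 0.477, 0.0]
contact_force: [-0.3, -0.5, 0.2]
opening: 0.0851
grip_force: 0.0
```

Call:
{"api": "servo_tool", "payload": {
  "increments": [
    [[6,3.3,-3.1,0,0],[6,6.6,-6.2,0,0],[6,9.9,-9.3,0,0],[6,13.2,-12.3,0,0],[6,16.5,-15.4,0,0]]
  ]
}}

```text
t: 2.2
tool_pos: [0.6328, 0.1913, 0.2499]
tool_rot: [3.105, 0.477, -0.001]
contact_force: [-0.2, -0.2, -0.1]
opening: 0.0598
grip_force: 0.0
```

Call:
{"api": "servo_tool", "payload": {
  "increments": [
    [[6,0,0,0,-8],[6,0,0,0,-16],[6,0,0,0,-24],[6,0,0,0,-32],[6,0,0,0,-40]]
  ]
}}

```text
t: 2.7
tool_pos: [0.6321, 0.1896, 0.2498]
tool_rot: [-2.75, -1.518, 0.001]
contact_force: [0.4, -0.1, 0.0]
opening: 0.06
grip_force: 0.0
```

Call:
{"api": "servo_tool", "payload": {
  "increments": [
    [[6,0,0,0,-8],[6,0,0,0,-16],[6,0,0,0,-24],[6,0,0,0,-32],[6,0,0,0,-40]]
  ]
}}

```text
t: 3.2
tool_pos: [0.6321, 0.1895, 0.2499]
tool_rot: [-2.065, -2.367, 0.001]
contact_force: [0.4, -0.0, -0.4]
opening: 0.0599
grip_force: 0.0
```

Call:
{"api": "servo_tool", "payload": {
  "increments": [
    [[6,0,0,0,-8],[6,0,0,0,-15],[6,0,0,0,-15]]
  ]
}}

```text
t: 3.5
tool_pos: [0.6321, 0.1895, 0.2499]
tool_rot: [-1.746, -2.611, 0.001]
contact_force: [0.4, -0.3, -0.0]
opening: 0.0603
grip_force: 0.0
```

Run:
```python
from h import *
err((.6335,.1902),-68)
o=ctrl.get_obs(); print(o['opening'],o['contact_force'],o['tool_rot'])
```

```text
shift [ 0.01  0.15 -0.  ] turn 0.5 tcp [0.6321 0.1895 0.2499] q6 -12 t 3.5
0.06033962235510005 [ 0.4090276  -0.34175128 -0.0012051 ] [-1.74627972e+00 -2.61104187e+00  6.19197765e-04]
```

Call:
{"api": "servo_tool", "payload": {
  "increments": [
    [[6,0,0.15,4,0.5],[6,0,0.15,8,0.5],[6,0,0.15,11.5,0.5],[6,0,0.15,14,0.5],[6,0,0.15,15.6,0.5]]
  ],
  "newtons": 30
}}

```text
t: 4.0
tool_pos: [0.6321, 0.1897, 0.0911]
tool_rot: [-1.759, -2.599, 0.005]
contact_force: [-0.4, 0.3, -0.6]
opening: 0.0599
grip_force: 0.0
```

Call:
{"api": "servo_tool", "payload": {
  "increments": [
    [[4.2,0,0,0,0],[4.2,0,0,0,0],[3.5,0,0,0,0],[2.6,0,0,0,0],[2.6,0,0,0,0]]
  ],
  "newtons": 30
}}

```text
t: 4.5
tool_pos: [0.6351, 0.1903, 0.0969]
tool_rot: [1.756, 2.602, 0.004]
contact_force: [-0.4, -0.6, 4.9]
opening: 0.0316
grip_force: 30.9
```

Call:
{"api": "servo_tool", "payload": {
  "increments": [
    [[2.6,0,0,0,0],[2.6,0,0,0,0]]
  ],
  "newtons": 40
}}

```text
t: 4.7
tool_pos: [0.6351, 0.1903, 0.0969]
tool_rot: [1.756, 2.602, 0.004]
contact_force: [-0.1, -0.4, 6.0]
opening: 0.0309
grip_force: 40.3
```

Call:
{"api": "servo_tool", "payload": {
  "increments": [
    [[2.6,0,0,-0.5,0],[2.6,0,0,-1,0],[2.6,0,0,-2,0],[2.6,0,0,-4,0],[2.6,0,0,-7,0]]
  ]
}}

```text
t: 5.2
tool_pos: [0.6321, 0.1898, 0.1627]
tool_rot: [-1.756, -2.601, 0.005]
contact_force: [0.8, 0.1, -2.6]
opening: 0.0312
grip_force: 39.9
```

Call:
{"api": "servo_tool", "payload": {
  "increments": [
    [[2.6,0,0,-3,0],[2.6,0,0,-6,0],[2.6,0,0,-9,0],[2.6,0,0,-9,0]]
  ]
}}

```text
t: 5.6
tool_pos: [0.6361, 0.1906, 0.2612]
tool_rot: [1.753, 2.598, 0.012]
contact_force: [0.0, -0.3, -1.7]
opening: 0.0309
grip_force: 39.9
```

Run:
```python
from h import *
err((.6168,-.2211),-11.8)
d=ctrl.get_image('scene'); cv2.imwrite('pics/a.png',cv2.resize(d['img'][150:400,150:450,::-1],None,fx=2,fy=2))
```

```text
shift [-37.46 -17.19  -0.1 ] turn -56.2 tcp [0.6361 0.1906 0.2612] q6 -12 t 5.6
```

View pics/a.png

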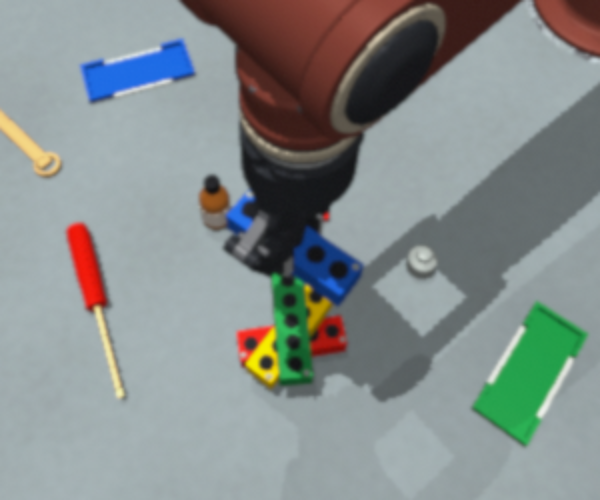

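Blue is in the grip, and the rest of the pile (crop about (290,330)) is undisturbed. Next I carry it to the blue dock.

Call:
{"api": "servo_tool", "payload": {
  "increments": [
    [[2.6,-2,-0.9,0,0],[2.6,-5,-2.3,0,0],[2.6,-9,-4.1,0,0],[2.6,-13,-6,0,0],[2.6,-17,-7.8,0,0]]
  ]
}}

```text
t: 6.15
tool_pos: [0.6234, 0.0019, 0.2512]
tool_rot: [-1.755, -2.601, 0.003]
contact_force: [0.4, 0.9, -2.8]
opening: 0.031
grip_force: 40.0
```

Call:
{"api": "servo_tool", "payload": {
  "increments": [
    [[2.6,-4,-1.8,0,0],[2.6,-8,-3.7,0,0],[2.6,-12,-5.5,0,0],[2.6,-16,-7.3,0,0],[2.6,-19,-8.7,0,0]]
  ]
}}

```text
t: 6.65
tool_pos: [0.6138, -0.2076, 0.2511]
tool_rot: [-1.757, -2.599, 0.002]
contact_force: [0.6, -0.5, -2.1]
opening: 0.0308
grip_force: 40.0
```

Call:
{"api": "servo_tool", "payload": {
  "increments": [
    [[2.6,-1.46,-0.7,0,-6],[2.6,-1.46,-0.7,0,-13],[2.6,-1.46,-0.7,0,-20],[2.6,-1.46,-0.7,0,-27],[2.6,-1.46,-0.7,0,-34]]
  ]
}}

```text
t: 7.15
tool_pos: [0.6131, -0.2213, 0.2509]
tool_rot: [-0.911, -3.002, -0.001]
contact_force: [-0.2, 0.6, -3.5]
opening: 0.0311
grip_force: 40.0
```

Call:
{"api": "servo_tool", "payload": {
  "increments": [
    [[2.6,0,0,0,-7],[2.6,0,0,0,-14],[2.6,0,0,0,-20],[2.6,0,0,0,-22.2],[2.6,0,0,0,-22.2]]
  ]
}}

```text
t: 7.65
tool_pos: [0.6132, -0.2212, 0.2512]
tool_rot: [-0.324, -3.121, -0.002]
contact_force: [0.1, 0.1, -2.3]
opening: 0.0311
grip_force: 40.0
```

Run:
```python
from h import *
err((.6168,-.2211),-11.8)
err((.6168,-.2211),-11.8)
d=ctrl.get_image('scene'); r=rect(d,'green',(296,312),.072,30); print(r)
```

```text
shift [-0.35  0.08 -0.  ] turn -0.0 tcp [ 0.6132 -0.2212  0.2512] q6 -105 t 7.65
shift [-0.35  0.08 -0.  ] turn -0.0 tcp [ 0.6132 -0.2212  0.2512] q6 -105 t 7.65
(array([0.6341264 , 0.18865991]), 62.48084259033203, (109, 32))
```

Call:
{"api": "servo_tool", "payload": {
  "increments": [
    [[2.6,-0.35,0.08,3,0],[2.6,-0.35,0.08,7,0],[2.6,-0.35,0.08,11,0],[2.6,-0.35,0.08,15,0],[2.6,-0.35,0.08,18,0]]
  ]
}}

```text
t: 8.2
tool_pos: [0.6157, -0.2206, 0.0699]
tool_rot: [-0.325, -3.12, -0.003]
contact_force: [-0.0, -0.3, -1.7]
opening: 0.0315
grip_force: 40.0
```

Call:
{"api": "servo_tool", "payload": {
  "increments": [
    [[2.6,0,0,1.5,0],[2.6,0,0,2.5,0],[2.6,0,0,3.2,0],[2.6,0,0,3.5,0],[2.6,0,0,3.5,0]]
  ]
}}

```text
t: 8.7
tool_pos: [0.6186, -0.2219, 0.0404]
tool_rot: [0.324, 3.123, -0.001]
contact_force: [0.5, 0.3, -1.6]
opening: 0.031
grip_force: 40.0
```

Call:
{"api": "servo_tool", "payload": {
  "increments": [
    [[2.6,0,0,0.15,0],[2.6,0,0,0.3,0],[2.6,0,0,0.3,0]]
  ]
}}

```text
t: 9.0
tool_pos: [0.618, -0.2217, 0.0367]
tool_rot: [0.324, 3.124, -0.0]
contact_force: [-0.2, -0.4, -2.6]
opening: 0.0316
grip_force: 40.0
```

Run:
```python
from h import *
err((.6168,-.2211),-11.8)
d=ctrl.get_image('scene'); cv2.imwrite('pics/b.png',cv2.resize(d['img'][110:260,120:320,::-1],None,fx=3,fy=3))
```

```text
shift [ 0.13  0.03 -0.  ] turn -0.0 tcp [ 0.618  -0.2217  0.0367] q6 -104 t 9.0
```

View pics/b.png

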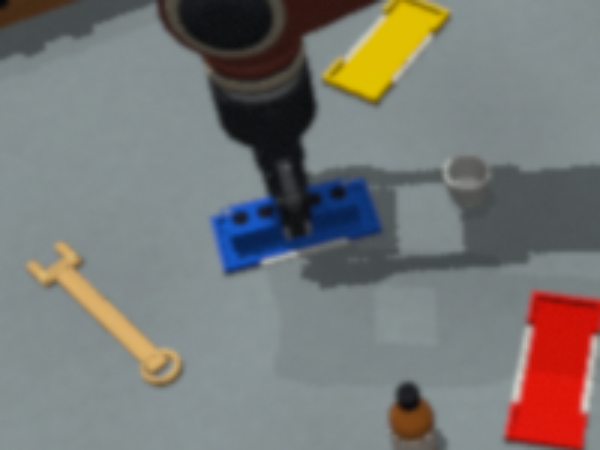

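Blue sits over its dock, lengthways and inside the lips (crop about (297,225)). Next I lower it to contact.

Call:
{"api": "servo_tool", "payload": {
  "increments": [
    [[2.6,0.1,0,0.2,0],[2.6,0.1,0,0.4,0],[2.6,0.1,0,0.6,0],[2.6,0.1,0,0.6,0]]
  ]
}}

```text
t: 9.45
tool_pos: [0.6165, -0.2212, 0.0297]
tool_rot: [-0.324, -3.124, -0.001]
contact_force: [0.3, 0.4, -2.6]
opening: 0.0313
grip_force: 40.0
```

Call:
{"api": "servo_tool", "payload": {
  "increments": [
    [[2.6,0,0,0.1,0],[2.6,0,0,0.2,0],[2.6,0,0,0.2,0]]
  ]
}}

```text
t: 9.75
tool_pos: [0.6171, -0.2215, 0.029]
tool_rot: [0.324, 3.125, -0.0]
contact_force: [-2.1, 0.4, 2.3]
opening: 0.0313
grip_force: 40.5
```

Call:
{"api": "servo_tool", "payload": {
  "increments": [
    [[2.6,0,0,0.1,0],[2.6,0,0,0.1,0],[2.6,0,0,0.1,0]]
  ]
}}

```text
t: 10.05
tool_pos: [0.6171, -0.2215, 0.0289]
tool_rot: [0.324, 3.125, -0.0]
contact_force: [-5.0, 1.9, 8.2]
opening: 0.0309
grip_force: 41.1
```

Call:
{"api": "servo_tool", "payload": {
  "increments": [
    [[3.4,0,0,-0.1,0],[4,0,0,-0.1,0],[5,0,0,-0.1,0],[6,0,0,-0.1,0],[6,0,0,-0.1,0]]
  ]
}}

```text
t: 10.55
tool_pos: [0.6169, -0.2214, 0.0281]
tool_rot: [-0.324, -3.125, -0.0]
contact_force: [-0.2, -1.0, -0.1]
opening: 0.0598
grip_force: 0.0
```

Call:
{"api": "servo_tool", "payload": {
  "increments": [
    [[6,0,0,-1,0],[6,0,0,-4,0],[6,0,0,-8,0],[6,0,0,-12,0],[6,0,0,-16,0]]
  ]
}}

```text
t: 11.05
tool_pos: [0.6168, -0.2214, 0.1907]
tool_rot: [0.324, 3.124, -0.0]
contact_force: [-0.2, -0.6, -0.1]
opening: 0.0595
grip_force: 0.0
```

Call:
{"api": "servo_tool", "payload": {
  "increments": [
    [[6,0,0,-3,0],[6,0,0,-6,0],[6,0,0,-6,0],[6,0,0,-6,0]]
  ]
}}

```text
t: 11.45
tool_pos: [0.6172, -0.2216, 0.2499]
tool_rot: [0.324, 3.122, -0.001]
contact_force: [-0.6, -0.3, -0.8]
opening: 0.0602
grip_force: 0.0
```

Run:
```python
from h import *
d=ctrl.get_image('top'); r=rect(d,'green',PILE,.072,30); print(r); err(*r[:2])
s=ctrl.get_image('scene'); print(rect(s,'green',(296,312),.072,30),'blue',rect(s,'blue',(219,183),.020))
```

```text
(array([0.63308588, 0.18696483]), 62.905460357666016, (108, 32))
shift [6.750e+00 4.029e+01 1.000e-02] turn -74.7 tcp [ 0.6165 -0.2213  0.2479] q6 -104 t 11.5
(array([0.63415289, 0.18871078]), 62.48084259033203, (109, 32)) blue (array([ 0.61938776, -0.21178828]), -11.843101501464844, (134, 61))
```

Call:
{"api": "servo_tool", "payload": {
  "increments": [
    [[6,0.6,4,0,0],[6,1.3,8,0,0],[6,2,12,0,0],[6,2.7,16,0,0],[6,3.4,20.2,0,0]]
  ]
}}

```text
t: 12.05
tool_pos: [0.6239, -0.0152, 0.2459]
tool_rot: [-0.324, -3.121, -0.0]
contact_force: [1.3, 0.8, 0.8]
opening: 0.0599
grip_force: 0.0
```

Call:
{"api": "servo_tool", "payload": {
  "increments": [
    [[6,0.7,4,0,0],[6,1.4,8,0,0],[6,2,12,0,0],[6,2.7,16,0,0],[6,3.4,20.2,0,0]]
  ]
}}

```text
t: 12.55
tool_pos: [0.6321, 0.1893, 0.2458]
tool_rot: [-0.324, -3.121, 0.002]
contact_force: [0.7, -1.1, -0.6]
opening: 0.06
grip_force: 0.0
```

Call:
{"api": "servo_tool", "payload": {
  "increments": [
    [[6,0,0,0,-8],[6,0,0,0,-16],[6,0,0,0,-24],[6,0,0,0,-32],[6,0,0,0,-40]]
  ]
}}

```text
t: 13.05
tool_pos: [0.6322, 0.1879, 0.2456]
tool_rot: [0.772, -3.041, -0.0]
contact_force: [1.3, 0.5, 1.1]
opening: 0.0601
grip_force: 0.0
```

Call:
{"api": "servo_tool", "payload": {
  "increments": [
    [[6,0,0,0,-8],[6,0,0,0,-16],[6,0,0,0,-24],[6,0,0,0,-32],[6,0,0,0,-34.7]]
  ]
}}

```text
t: 13.55
tool_pos: [0.6322, 0.1878, 0.2457]
tool_rot: [1.641, -2.675, -0.002]
contact_force: [0.3, -0.5, 0.1]
opening: 0.0604
grip_force: 0.0
```

Run:
```python
from h import *
err((.6337,.188),62.7)
d=ctrl.get_image('scene'); cv2.imwrite('pics/c.png',cv2.resize(d['img'][130:360,150:450,::-1],None,fx=2.5,fy=2.5))
```

```text
shift [-0.09 -0.12 -0.  ] turn 0.4 tcp [0.6322 0.1878 0.2457] q6 -143 t 13.55
```

View pics/c.png

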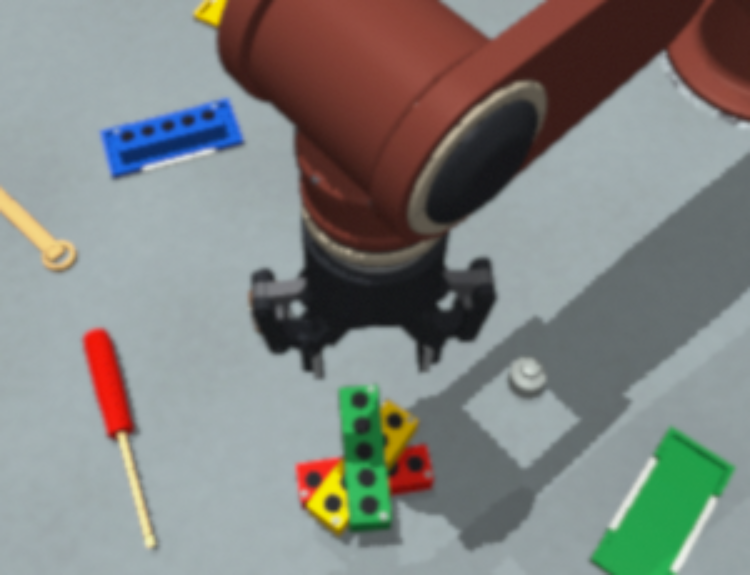

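Blue lies flat inside its dock (crop about (175,140)), and green on top of the pile is centred under the open gripper.

Call:
{"api": "servo_tool", "payload": {
  "increments": [
    [[6,-0.09,-0.12,4,0.4],[6,-0.09,-0.12,8,0.4],[6,-0.09,-0.12,12,0.4],[6,-0.09,-0.12,15,0.4],[6,-0.09,-0.12,16.7,0.4]]
  ],
  "newtons": 30
}}

```text
t: 14.1
tool_pos: [0.6315, 0.1876, 0.0758]
tool_rot: [1.624, -2.681, -0.005]
contact_force: [-0.0, -0.1, -0.1]
opening: 0.0599
grip_force: 0.0
```

Call:
{"api": "servo_tool", "payload": {
  "increments": [
    [[6,0,0,0,0],[6,0,0,0,0],[6,0,0,0,0]]
  ]
}}

```text
t: 14.4
tool_pos: [0.6363, 0.1885, 0.0839]
tool_rot: [-1.627, 2.683, -0.002]
contact_force: [0.6, 0.2, 0.6]
opening: 0.0601
grip_force: 0.0
```

Call:
{"api": "servo_tool", "payload": {
  "increments": [
    [[6,-0.2,0.1,0.4,0],[6,-0.2,0.1,0.8,0],[6,-0.2,0.1,0.8,0],[6,-0.2,0.1,0.8,0]]
  ]
}}

```text
t: 14.8
tool_pos: [0.6346, 0.1905, 0.0733]
tool_rot: [1.629, -2.686, -0.0]
contact_force: [-0.3, -0.2, -0.1]
opening: 0.0598
grip_force: 0.0
```

Run:
```python
from h import *
err((.6337,.188),62.7)
```

```text
shift [ 0.26 -0.04  0.  ] turn -0.2 tcp [0.6346 0.1905 0.0733] q6 -142 t 14.8
```

Call:
{"api": "servo_tool", "payload": {
  "increments": [
    [[4.2,0.2,0,0,0],[4.2,0.2,0,0,0],[3.5,0.2,0,0,0],[2.6,0.2,0,0,0],[2.6,0.2,0,0,0]]
  ],
  "newtons": 30
}}

```text
t: 15.3
tool_pos: [0.634, 0.1887, 0.0736]
tool_rot: [-1.629, 2.686, -0.0]
contact_force: [-0.4, -0.3, 0.5]
opening: 0.0313
grip_force: 30.7
```

Call:
{"api": "servo_tool", "payload": {
  "increments": [
    [[2.6,0,0,0,0],[2.6,0,0,0,0]]
  ],
  "newtons": 40
}}

```text
t: 15.5
tool_pos: [0.634, 0.1887, 0.0736]
tool_rot: [-1.629, 2.686, -0.0]
contact_force: [-0.0, -0.3, 2.8]
opening: 0.0308
grip_force: 40.0
```

Call:
{"api": "servo_tool", "payload": {
  "increments": [
    [[2.6,0,0,-0.5,0],[2.6,0,0,-1,0],[2.6,0,0,-2,0],[2.6,0,0,-4,0],[2.6,0,0,-7,0]]
  ]
}}

```text
t: 16.0
tool_pos: [0.6323, 0.1884, 0.1421]
tool_rot: [1.627, -2.683, -0.003]
contact_force: [0.2, 0.0, -1.3]
opening: 0.0309
grip_force: 39.7
```

Call:
{"api": "servo_tool", "payload": {
  "increments": [
    [[2.6,0,0,-3,0],[2.6,0,0,-6,0],[2.6,0,0,-9,0],[2.6,0,0,-9,0]]
  ]
}}

```text
t: 16.4
tool_pos: [0.6364, 0.1892, 0.2406]
tool_rot: [-1.624, 2.677, -0.006]
contact_force: [0.5, 0.1, -0.2]
opening: 0.0311
grip_force: 39.8
```

Run:
```python
from h import *
err((.438,.3364),21.8)
d=ctrl.get_image('scene'); r=rect(d,'yellow',(296,312),.048,30); print(r)
```

```text
shift [-3.88 24.4  -0.19] turn 40.7 tcp [0.6364 0.1892 0.2406] q6 -142 t 16.4
(array([0.63247626, 0.18929497]), 21.18868637084961, (108, 35))
```

Call:
{"api": "servo_tool", "payload": {
  "increments": [
    [[2.6,-0.4,2,0,0],[2.6,-0.9,5,0,0],[2.6,-1.4,9,0,0],[2.6,-2,13,0,0],[2.6,-2.7,17,0,0]]
  ]
}}

```text
t: 16.95
tool_pos: [0.4922, 0.2918, 0.2305]
tool_rot: [1.626, -2.682, -0.002]
contact_force: [0.2, 0.4, -1.5]
opening: 0.031
grip_force: 39.8
```

Call:
{"api": "servo_tool", "payload": {
  "increments": [
    [[2.6,-0.5,3,0,6],[2.6,-0.9,5.5,0,13],[2.6,-1.2,7.4,0,20],[2.6,-1.2,7.4,0,27],[2.6,-1.2,7.4,0,34]]
  ]
}}

```text
t: 17.45
tool_pos: [0.4328, 0.3363, 0.2306]
tool_rot: [0.767, -3.042, 0.001]
contact_force: [0.2, -0.3, -2.2]
opening: 0.0312
grip_force: 39.9
```

Call:
{"api": "servo_tool", "payload": {
  "increments": [
    [[2.6,0,0,0,5],[2.6,0,0,0,6.7],[2.6,0,0,0,6.7],[2.6,0,0,0,6.7]]
  ]
}}

```text
t: 17.85
tool_pos: [0.4348, 0.3359, 0.2323]
tool_rot: [0.595, -3.083, 0.001]
contact_force: [-0.2, -0.2, -1.2]
opening: 0.0311
grip_force: 39.9
```

Run:
```python
from h import *
err((.438,.3364),21.8)
```

```text
shift [-0.31 -0.08 -0.  ] turn 0.0 tcp [0.4348 0.3359 0.2323] q6 -82 t 17.85
```

Call:
{"api": "servo_tool", "payload": {
  "increments": [
    [[2.6,-0.2,-0.08,3,0],[2.6,-0.2,-0.08,7,0],[2.6,-0.2,-0.08,11,0],[2.6,-0.2,-0.08,14.5,0],[2.6,-0.2,-0.08,16.5,0]]
  ]
}}

```text
t: 18.35
tool_pos: [0.4354, 0.3348, 0.0644]
tool_rot: [0.593, -3.08, 0.003]
contact_force: [0.8, -0.4, -0.8]
opening: 0.0311
grip_force: 39.9
```

Call:
{"api": "servo_tool", "payload": {
  "increments": [
    [[2.6,0,0,1,0],[2.6,0,0,1.7,0],[2.6,0,0,2.2,0],[2.6,0,0,2.2,0],[2.6,0,0,2.2,0]]
  ]
}}

```text
t: 18.85
tool_pos: [0.4384, 0.3365, 0.0475]
tool_rot: [-0.593, 3.083, 0.001]
contact_force: [0.1, 0.6, -1.5]
opening: 0.031
grip_force: 39.9
```

Run:
```python
from h import *
err((.438,.3364),21.8)
```

```text
shift [ 0.04  0.   -0.  ] turn -0.0 tcp [0.4384 0.3365 0.0475] q6 -82 t 18.85
```

Call:
{"api": "servo_tool", "payload": {
  "increments": [
    [[2.6,0,0,0.4,0],[2.6,0,0,0.8,0],[2.6,0,0,1.2,0],[2.6,0,0,1.4,0],[2.6,0,0,1.4,0]]
  ]
}}

```text
t: 19.35
tool_pos: [0.4372, 0.3358, 0.0317]
tool_rot: [0.593, -3.084, 0.001]
contact_force: [-0.4, -0.9, -1.7]
opening: 0.0308
grip_force: 39.9
```

Call:
{"api": "servo_tool", "payload": {
  "increments": [
    [[2.6,0,0,0.1,0],[2.6,0,0,0.1,0],[2.6,0,0,0.1,0]]
  ]
}}

```text
t: 19.65
tool_pos: [0.4377, 0.3361, 0.0314]
tool_rot: [-0.593, 3.085, 0.0]
contact_force: [-0.1, 0.1, -1.4]
opening: 0.0313
grip_force: 39.9
```

Call:
{"api": "servo_tool", "payload": {
  "increments": [
    [[2.6,0,0,0.1,0],[2.6,0,0,0.15,0],[2.6,0,0,0.15,0]]
  ]
}}

```text
t: 19.95
tool_pos: [0.4375, 0.336, 0.0297]
tool_rot: [0.593, -3.085, 0.0]
contact_force: [-0.3, 0.5, -1.1]
opening: 0.0311
grip_force: 39.9
```

Call:
{"api": "servo_tool", "payload": {
  "increments": [
    [[2.6,0,0,0.1,0],[2.6,0,0,0.1,0],[2.6,0,0,0.1,0]]
  ]
}}

```text
t: 20.25
tool_pos: [0.4377, 0.3361, 0.0296]
tool_rot: [0.593, -3.085, 0.0]
contact_force: [-4.6, -0.7, 5.7]
opening: 0.031
grip_force: 40.7
```

Call:
{"api": "servo_tool", "payload": {
  "increments": [
    [[2.6,0,0,0.1,0],[2.6,0,0,0.1,0],[2.6,0,0,0.1,0]]
  ]
}}

```text
t: 20.55
tool_pos: [0.4378, 0.3362, 0.0296]
tool_rot: [0.593, -3.084, 0.001]
contact_force: [-5.5, -2.7, 12.0]
opening: 0.0314
grip_force: 41.5
```

Green is in contact with the dock floor, so I release it and lift.

Call:
{"api": "servo_tool", "payload": {
  "increments": [
    [[3.4,0,0,-0.1,0],[4,0,0,-0.1,0],[5,0,0,-0.1,0],[6,0,0,-0.1,0],[6,0,0,-0.1,0]]
  ]
}}

```text
t: 21.05
tool_pos: [0.4375, 0.336, 0.0286]
tool_rot: [0.593, -3.085, 0.0]
contact_force: [-0.2, 0.6, -0.4]
opening: 0.0603
grip_force: 0.0
```

Call:
{"api": "servo_tool", "payload": {
  "increments": [
    [[6,0,0,-1,0],[6,0,0,-4,0],[6,0,0,-8,0],[6,0,0,-12,0],[6,0,0,-16,0]]
  ]
}}

```text
t: 21.55
tool_pos: [0.4374, 0.336, 0.1911]
tool_rot: [-0.593, 3.084, 0.0]
contact_force: [0.8, 0.1, 0.0]
opening: 0.0602
grip_force: 0.0
```

Call:
{"api": "servo_tool", "payload": {
  "increments": [
    [[6,0,0,-3,0],[6,0,0,-6,0],[6,0,0,-6,0],[6,0,0,-6,0]]
  ]
}}

```text
t: 21.95
tool_pos: [0.4379, 0.3362, 0.2501]
tool_rot: [-0.593, 3.083, 0.001]
contact_force: [-1.1, -0.0, -0.4]
opening: 0.0601
grip_force: 0.0
```

Run:
```python
from h import *
d=ctrl.get_image('top'); r=rect(d,'yellow',PILE,.048,30); print(r); err(*r[:2])
s=ctrl.get_image('scene'); print(rect(s,'yellow',(296,312),.048,30))
```

```text
(array([0.63186633, 0.18663501]), 21.978137969970703, (111, 34))
shift [-1.254e+01 -2.107e+01 -1.000e-02] turn -0.2 tcp [0.4373 0.3359 0.2484] q6 -82 t 22.0
(array([0.63250366, 0.18832635]), 22.579267501831055, (109, 34))
```

Call:
{"api": "servo_tool", "payload": {
  "increments": [
    [[6,-2,-3.4,0,-0.3],[6,-4,-6.8,0,-0.3],[6,-6,-10.1,0,-0.3],[6,-8,-13.4,0,-0.3],[6,-10.1,-16.8,0,-0.3]]
  ]
}}

```text
t: 22.55
tool_pos: [0.5938, 0.2163, 0.2464]
tool_rot: [0.601, -3.08, -0.0]
contact_force: [0.3, 0.4, 0.3]
opening: 0.0602
grip_force: 0.0
```

Call:
{"api": "servo_tool", "payload": {
  "increments": [
    [[6,-1.5,-2.5,0,0],[6,-2.5,-4.2,0,0],[6,-2.5,-4.2,4,0],[6,-2.5,-4.2,8,0],[6,-2.5,-4.2,12,0]]
  ]
}}

```text
t: 23.05
tool_pos: [0.6319, 0.188, 0.1264]
tool_rot: [0.601, -3.082, -0.0]
contact_force: [-0.4, 0.1, -0.2]
opening: 0.0599
grip_force: 0.0
```

Call:
{"api": "servo_tool", "payload": {
  "increments": [
    [[6,0,0,0,0],[6,0,0,0,0],[6,0,0,0,0]]
  ],
  "newtons": 30
}}

```text
t: 23.35
tool_pos: [0.6341, 0.1885, 0.1317]
tool_rot: [-0.601, 3.079, 0.0]
contact_force: [-0.2, -0.4, 0.0]
opening: 0.0599
grip_force: 0.0
```

Run:
```python
from h import *
err((.6323,.1876),22.2)
d=ctrl.get_image('scene'); cv2.imwrite('pics/d.png',cv2.resize(d['img'][220:400,220:460,::-1],None,fx=3,fy=3))
```

```text
shift [ 0.2  -0.02 -0.  ] turn -0.1 tcp [0.6341 0.1885 0.1317] q6 -102 t 23.35
```

View pics/d.png

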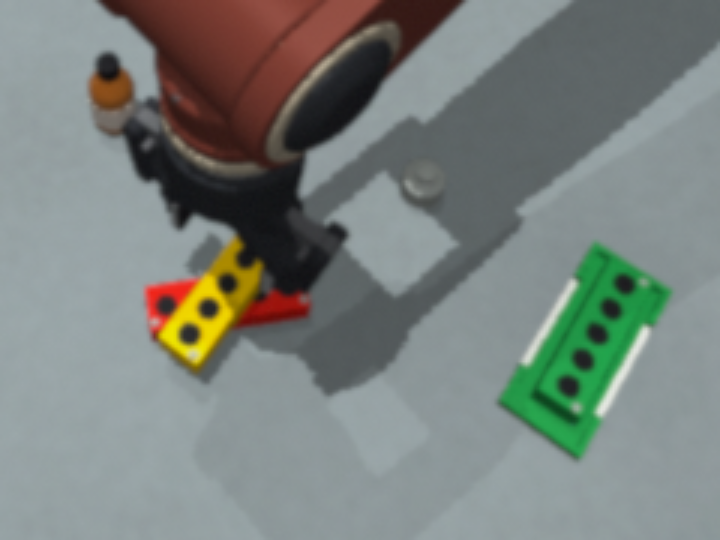

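Green lies inside its dock (crop about (590,350)). Yellow on red is ready, with the gripper above it.

Call:
{"api": "servo_tool", "payload": {
  "increments": [
    [[6,0.1,0,3,0],[6,0.1,0,5.5,0],[6,0.1,0,7.2,0],[6,0.1,0,7.5,0],[6,0.1,0,7.5,0]]
  ]
}}

```text
t: 23.9
tool_pos: [0.6322, 0.1878, 0.0546]
tool_rot: [-0.601, 3.083, -0.0]
contact_force: [-0.5, 0.0, 0.2]
opening: 0.0601
grip_force: 0.0
```

Call:
{"api": "servo_tool", "payload": {
  "increments": [
    [[6,0,0,0.1,0],[6,0,0,0.1,0],[6,0,0,0.1,0]]
  ]
}}

```text
t: 24.2
tool_pos: [0.6324, 0.1877, 0.054]
tool_rot: [-0.601, 3.082, -0.0]
contact_force: [-0.1, -0.2, -0.6]
opening: 0.06
grip_force: 0.0
```

Run:
```python
from h import *
err((.6323,.1876),22.2)
```

```text
shift [ 0.02 -0.   -0.  ] turn -0.1 tcp [0.6324 0.1877 0.054 ] q6 -102 t 24.2
```

Call:
{"api": "servo_tool", "payload": {
  "increments": [
    [[6,0,0,0.2,0],[6,0,0,0.4,0],[6,0,0,0.4,0]]
  ]
}}

```text
t: 24.5
tool_pos: [0.6314, 0.1875, 0.0483]
tool_rot: [0.601, -3.083, -0.0]
contact_force: [0.3, -0.4, 0.2]
opening: 0.0598
grip_force: 0.0
```

Call:
{"api": "servo_tool", "payload": {
  "increments": [
    [[4.2,0,0,0,0],[4.2,0,0,0,0],[3.5,0,0,0,0],[2.6,0,0,0,0],[2.6,0,0,0,0]]
  ],
  "newtons": 30
}}

```text
t: 25.0
tool_pos: [0.6319, 0.1876, 0.0491]
tool_rot: [-0.601, 3.083, 0.0]
contact_force: [0.2, -0.4, 0.6]
opening: 0.0314
grip_force: 30.4
```

Call:
{"api": "servo_tool", "payload": {
  "increments": [
    [[2.6,0,0,0,0],[2.6,0,0,0,0]]
  ],
  "newtons": 40
}}

```text
t: 25.2
tool_pos: [0.632, 0.1876, 0.0491]
tool_rot: [-0.601, 3.083, -0.0]
contact_force: [0.2, -0.0, 0.9]
opening: 0.0312
grip_force: 39.9
```

Call:
{"api": "servo_tool", "payload": {
  "increments": [
    [[2.6,0,0,-0.5,0],[2.6,0,0,-1,0],[2.6,0,0,-2,0],[2.6,0,0,-4,0],[2.6,0,0,-7,0]]
  ]
}}

```text
t: 25.7
tool_pos: [0.6301, 0.1873, 0.1177]
tool_rot: [0.6, -3.079, -0.0]
contact_force: [0.7, -0.8, -1.0]
opening: 0.0313
grip_force: 39.7
```

Call:
{"api": "servo_tool", "payload": {
  "increments": [
    [[2.6,0,0,-4,0],[2.6,0,0,-8,0],[2.6,0,0,-12,0],[2.6,0,0,-12,0]]
  ]
}}

```text
t: 26.1
tool_pos: [0.6352, 0.1883, 0.2486]
tool_rot: [-0.599, 3.069, -0.0]
contact_force: [0.6, 0.1, -0.1]
opening: 0.0308
grip_force: 39.8
```

Run:
```python
from h import *
err((.4471,-.377),30.4)
```

```text
shift [ 38.66 -45.32  -0.42] turn -8.3 tcp [0.6352 0.1883 0.2486] q6 -102 t 26.1
```

Call:
{"api": "servo_tool", "payload": {
  "increments": [
    [[2.6,1.3,-1.5,0,0],[2.6,3.2,-3.8,0,0],[2.6,5.8,-6.8,0,0],[2.6,8.4,-9.9,0,0],[2.6,11,-12.9,0,0]]
  ]
}}

```text
t: 26.6
tool_pos: [0.576, 0.0248, 0.2364]
tool_rot: [0.6, -3.08, -0.001]
contact_force: [1.1, -0.0, -1.0]
opening: 0.0311
grip_force: 39.8
```

Call:
{"api": "servo_tool", "payload": {
  "increments": [
    [[2.6,2.6,-3,0,0],[2.6,5.2,-6.1,0,0],[2.6,7.8,-9.1,0,0],[2.6,10.4,-12.2,0,0],[2.6,13,-15.2,0,0]]
  ]
}}

```text
t: 27.1
tool_pos: [0.5124, -0.1645, 0.2366]
tool_rot: [0.6, -3.081, -0.003]
contact_force: [-0.2, -0.5, -2.2]
opening: 0.0308
grip_force: 39.8
```

Call:
{"api": "servo_tool", "payload": {
  "increments": [
    [[2.6,2.6,-3,0,0],[2.6,5.2,-6.1,0,0],[2.6,7.8,-9.1,0,0],[2.6,10.4,-12.2,0,0],[2.6,12.4,-14.5,0,0]]
  ]
}}

```text
t: 27.6
tool_pos: [0.4517, -0.3456, 0.2365]
tool_rot: [0.598, -3.082, -0.004]
contact_force: [-0.1, -0.3, -1.1]
opening: 0.0312
grip_force: 39.8
```

Call:
{"api": "servo_tool", "payload": {
  "increments": [
    [[2.6,1.5,-1.7,0,-3],[2.6,2.2,-2.7,0,-6],[2.6,2.2,-2.7,0,-8.3],[2.6,2.2,-2.7,0,-8.3],[2.6,2.2,-2.7,0,-8.3]]
  ]
}}

```text
t: 28.1
tool_pos: [0.4431, -0.3768, 0.2372]
tool_rot: [0.821, -3.031, -0.004]
contact_force: [-0.2, -0.1, -1.5]
opening: 0.031
grip_force: 39.8
```

Run:
```python
from h import *
err((.4471,-.377),30.4)
d=ctrl.get_image('top'); print(rect(d,'red',PILE,.024,32)); d=ctrl.get_image('scene'); print(rect(d,'red',(296,312),.024,32))
```

```text
shift [-0.33 -0.22 -0.  ] turn -0.1 tcp [ 0.4431 -0.3768  0.2372] q6 -168 t 28.1
(array([0.63131909, 0.18738278]), -21.916778564453125, (110, 34))
(array([0.63371606, 0.18997556]), -21.805419921875, (108, 36))
```

Call:
{"api": "servo_tool", "payload": {
  "increments": [
    [[2.6,-0.25,-0.2,3,0],[2.6,-0.25,-0.2,7,0],[2.6,-0.25,-0.2,11,0],[2.6,-0.25,-0.2,14.5,0],[2.6,-0.25,-0.2,16.5,0]]
  ]
}}

```text
t: 28.7
tool_pos: [0.4458, -0.3756, 0.0699]
tool_rot: [0.823, -3.029, -0.008]
contact_force: [0.8, 0.3, -2.2]
opening: 0.0309
grip_force: 39.9
```

Call:
{"api": "servo_tool", "payload": {
  "increments": [
    [[2.6,0,0,1,0],[2.6,0,0,1.9,0],[2.6,0,0,2.6,0],[2.6,0,0,2.6,0],[2.6,0,0,2.6,0]]
  ]
}}

```text
t: 29.2
tool_pos: [0.4478, -0.3783, 0.0488]
tool_rot: [-0.823, 3.031, -0.002]
contact_force: [0.1, -0.8, -1.7]
opening: 0.0312
grip_force: 39.9
```

Run:
```python
from h import *
err((.4471,-.377),30.4)
```

```text
shift [-0.    0.15 -0.  ] turn -0.0 tcp [ 0.4478 -0.3783  0.0488] q6 -168 t 29.2
```

Call:
{"api": "servo_tool", "payload": {
  "increments": [
    [[2.6,0,0.1,0.4,0],[2.6,0,0.1,0.8,0],[2.6,0,0.1,1.2,0],[2.6,0,0.1,1.4,0],[2.6,0,0.1,1.4,0]]
  ]
}}

```text
t: 29.7
tool_pos: [0.4465, -0.3766, 0.0332]
tool_rot: [0.823, -3.031, -0.001]
contact_force: [0.2, 0.3, -1.6]
opening: 0.0309
grip_force: 39.9
```

Call:
{"api": "servo_tool", "payload": {
  "increments": [
    [[2.6,0,0,0.1,0],[2.6,0,0,0.2,0],[2.6,0,0,0.2,0]]
  ]
}}

```text
t: 30.0
tool_pos: [0.4468, -0.3769, 0.0317]
tool_rot: [0.823, -3.032, -0.0]
contact_force: [-0.3, 1.0, -0.4]
opening: 0.0309
grip_force: 39.9
```

Call:
{"api": "servo_tool", "payload": {
  "increments": [
    [[2.6,0,0,0.1,0],[2.6,0,0,0.2,0],[2.6,0,0,0.2,0]]
  ]
}}

```text
t: 30.3
tool_pos: [0.4467, -0.3767, 0.0296]
tool_rot: [0.823, -3.032, -0.0]
contact_force: [0.3, -0.1, -1.7]
opening: 0.0311
grip_force: 39.9
```

Call:
{"api": "servo_tool", "payload": {
  "increments": [
    [[2.6,0,0,0.1,0],[2.6,0,0,0.1,0],[2.6,0,0,0.1,0]]
  ]
}}

```text
t: 30.6
tool_pos: [0.4469, -0.377, 0.0291]
tool_rot: [-0.823, 3.032, -0.0]
contact_force: [-0.2, -0.2, 1.5]
opening: 0.0314
grip_force: 40.2
```

Call:
{"api": "servo_tool", "payload": {
  "increments": [
    [[2.6,0,0,0.05,0],[2.6,0,0,0.05,0],[2.6,0,0,0.05,0]]
  ]
}}

```text
t: 30.9
tool_pos: [0.4469, -0.377, 0.0291]
tool_rot: [0.823, -3.032, 0.0]
contact_force: [-1.8, 1.8, 5.4]
opening: 0.0318
grip_force: 40.7
```

Call:
{"api": "servo_tool", "payload": {
  "increments": [
    [[3.4,0,0,-0.1,0],[4,0,0,-0.1,0],[5,0,0,-0.1,0],[6,0,0,-0.1,0],[6,0,0,-0.1,0]]
  ]
}}

```text
t: 31.4
tool_pos: [0.4467, -0.3768, 0.0292]
tool_rot: [0.823, -3.032, -0.0]
contact_force: [0.4, 0.9, -0.3]
opening: 0.0599
grip_force: 0.0
```

Call:
{"api": "servo_tool", "payload": {
  "increments": [
    [[6,0,0,-1,0],[6,0,0,-4,0],[6,0,0,-8,0],[6,0,0,-12,0],[6,0,0,-16,0]]
  ]
}}

```text
t: 31.9
tool_pos: [0.4467, -0.3767, 0.1917]
tool_rot: [-0.823, 3.032, -0.001]
contact_force: [0.3, -1.3, 0.1]
opening: 0.0599
grip_force: 0.0
```

Call:
{"api": "servo_tool", "payload": {
  "increments": [
    [[6,0,0,-2,7],[6,0,0,-4,14],[6,0,0,-4,21],[6,0,0,-4,28],[6,0,0,-4,35]]
  ]
}}

```text
t: 32.4
tool_pos: [0.4469, -0.3769, 0.2305]
tool_rot: [0.135, 3.138, -0.001]
contact_force: [0.3, 0.6, 0.2]
opening: 0.0602
grip_force: 0.0
```

Call:
{"api": "servo_tool", "payload": {
  "increments": [
    [[6,0,0,0,7],[6,0,0,0,14],[6,0,0,0,17.3],[6,0,0,0,17.3]]
  ]
}}

```text
t: 32.8
tool_pos: [0.4468, -0.3768, 0.2301]
tool_rot: [0.597, 3.084, -0.001]
contact_force: [-0.8, -0.6, -0.1]
opening: 0.0601
grip_force: 0.0
```

Run:
```python
from h import *
err((.6325,.1887),-21.9)
```

```text
shift [ 3.89e+00  5.94e+01 -2.00e-02] turn -0.0 tcp [ 0.4468 -0.3768  0.2301] q6 -116 t 32.8
```

Call:
{"api": "servo_tool", "payload": {
  "increments": [
    [[6,0.2,3,0,0],[6,0.5,7,0,0],[6,0.7,11,0,0],[6,1,15,0,0],[6,1.3,19,0,0]]
  ]
}}

```text
t: 33.3
tool_pos: [0.506, -0.1943, 0.2299]
tool_rot: [0.596, 3.084, -0.0]
contact_force: [0.3, -1.1, -0.6]
opening: 0.0601
grip_force: 0.0
```

Call:
{"api": "servo_tool", "payload": {
  "increments": [
    [[6,0.3,4.4,0,0],[6,0.6,8.8,0,0],[6,0.9,13.2,0,0],[6,1.1,17.6,0,0],[6,1.4,22,0,0]]
  ]
}}

```text
t: 33.8
tool_pos: [0.5753, 0.0154, 0.2301]
tool_rot: [0.595, 3.084, 0.0]
contact_force: [1.2, 0.4, 0.4]
opening: 0.0596
grip_force: 0.0
```

Call:
{"api": "servo_tool", "payload": {
  "increments": [
    [[6,0.3,4,0,0],[6,0.6,8,0,0],[6,0.8,12,0,0],[6,1,15,0,0],[6,1.2,18.4,0,0]]
  ]
}}

```text
t: 34.3
tool_pos: [0.6328, 0.1901, 0.2298]
tool_rot: [0.595, 3.084, -0.0]
contact_force: [0.9, -1.2, -0.3]
opening: 0.0603
grip_force: 0.0
```

Call:
{"api": "servo_tool", "payload": {
  "increments": [
    [[6,0,0,3,0],[6,0,0,6,0],[6,0,0,9,0],[6,0,0,12,0],[6,0,0,12,0]]
  ],
  "newtons": 30
}}

```text
t: 34.8
tool_pos: [0.629, 0.1881, 0.1039]
tool_rot: [-0.594, -3.075, 0.006]
contact_force: [-0.5, -0.0, -0.9]
opening: 0.0599
grip_force: 0.0
```

Run:
```python
from h import *
err((.6325,.1887),-21.9)
d=ctrl.get_image('scene'); cv2.imwrite('pics/e.png',cv2.resize(d['img'][80:380,180:480,::-1],None,fx=2,fy=2))
```

```text
shift [-0.31  0.18 -0.  ] turn 0.0 tcp [0.629  0.1881 0.1039] q6 -58 t 34.8
```

View pics/e.png

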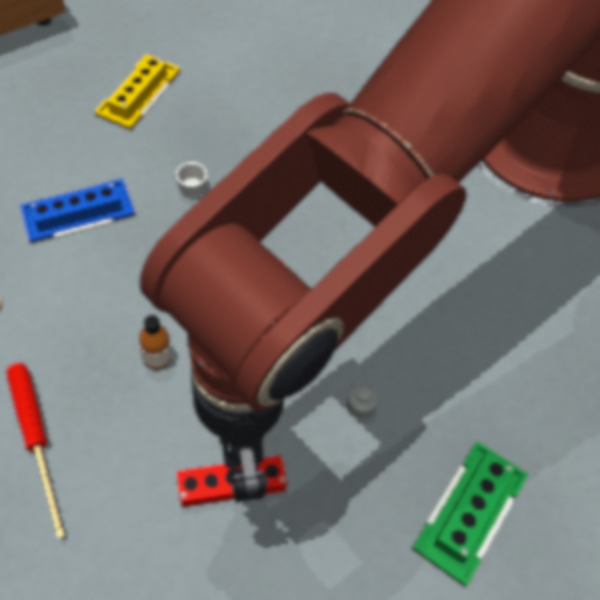

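Yellow is in its dock (crop about (138,92)), blue and green are in theirs, and the bottle is standing (155,345). Only red remains on the bench (230,480).

Call:
{"api": "servo_tool", "payload": {
  "increments": [
    [[6,0,0.1,3,0],[6,0,0.1,5.5,0],[6,0,0.1,7.2,0],[6,0,0.1,7.8,0],[6,0,0.1,7.8,0]]
  ]
}}

```text
t: 35.35
tool_pos: [0.6331, 0.1897, 0.0317]
tool_rot: [0.597, 3.084, 0.0]
contact_force: [0.4, 0.6, -0.4]
opening: 0.0599
grip_force: 0.0
```

Call:
{"api": "servo_tool", "payload": {
  "increments": [
    [[6,0,0,0.1,0],[6,0,0,0.1,0],[6,0,0,0.1,0]]
  ]
}}

```text
t: 35.65
tool_pos: [0.6337, 0.1898, 0.0316]
tool_rot: [0.597, 3.082, 0.001]
contact_force: [0.2, -0.3, -0.0]
opening: 0.06
grip_force: 0.0
```

Run:
```python
from h import *
err((.6325,.1887),-21.9)
```

```text
shift [ 0.07 -0.14 -0.  ] turn -0.0 tcp [0.6337 0.1898 0.0316] q6 -58 t 35.65
```

Call:
{"api": "servo_tool", "payload": {
  "increments": [
    [[6,0,-0.1,0.3,0],[6,0,-0.1,0.5,0],[6,0,-0.1,0.5,0]]
  ]
}}

```text
t: 35.95
tool_pos: [0.6321, 0.1886, 0.0247]
tool_rot: [-0.598, -3.083, 0.001]
contact_force: [0.9, -0.4, -0.5]
opening: 0.0602
grip_force: 0.0
```

Call:
{"api": "servo_tool", "payload": {
  "increments": [
    [[4.2,0,0,0,0],[4.2,0,0,0,0],[3.5,0,0,0,0],[2.6,0,0,0,0],[2.6,0,0,0,0]]
  ],
  "newtons": 30
}}

```text
t: 36.45
tool_pos: [0.6327, 0.1888, 0.0255]
tool_rot: [0.598, 3.084, 0.0]
contact_force: [-0.1, 0.2, 1.5]
opening: 0.0313
grip_force: 30.5
```

Call:
{"api": "servo_tool", "payload": {
  "increments": [
    [[2.6,0,0,0,0],[2.6,0,0,0,0]]
  ],
  "newtons": 40
}}

```text
t: 36.65
tool_pos: [0.6328, 0.1888, 0.0256]
tool_rot: [0.598, 3.084, 0.0]
contact_force: [0.3, 0.6, 1.6]
opening: 0.0312
grip_force: 40.0
```

Call:
{"api": "servo_tool", "payload": {
  "increments": [
    [[2.6,0,0,-0.5,0],[2.6,0,0,-1,0],[2.6,0,0,-2,0],[2.6,0,0,-4,0],[2.6,0,0,-7,0]]
  ]
}}

```text
t: 37.15
tool_pos: [0.6309, 0.1884, 0.0943]
tool_rot: [-0.597, -3.08, 0.002]
contact_force: [-0.3, 0.2, -2.4]
opening: 0.031
grip_force: 39.8
```

Call:
{"api": "servo_tool", "payload": {
  "increments": [
    [[2.6,0,0,-4,0],[2.6,0,0,-8,0],[2.6,0,0,-12,0],[2.6,0,0,-12,0]]
  ]
}}

```text
t: 37.55
tool_pos: [0.6362, 0.1895, 0.2251]
tool_rot: [0.595, 3.071, 0.008]
contact_force: [0.3, 0.0, -0.2]
opening: 0.031
grip_force: 39.9
```

Run:
```python
from h import *
err((.5008,.0153),49.5)
```

```text
shift [  6.06 -21.21  -0.24] turn -71.4 tcp [0.6362 0.1895 0.2251] q6 -58 t 37.55
```

Call:
{"api": "servo_tool", "payload": {
  "increments": [
    [[2.6,0.6,-2,0,0],[2.6,1.4,-5,0,0],[2.6,2.5,-8.7,0,0],[2.6,3.6,-12.5,0,0],[2.6,4.6,-16,0,0]]
  ]
}}

```text
t: 38.05
tool_pos: [0.5285, 0.0565, 0.2147]
tool_rot: [-0.597, -3.083, 0.001]
contact_force: [1.4, -0.1, -0.7]
opening: 0.0313
grip_force: 39.9
```

Call:
{"api": "servo_tool", "payload": {
  "increments": [
    [[2.6,0.8,-3,0,-5],[2.6,1.3,-5.2,0,-12],[2.6,1.3,-5.2,0,-19],[2.6,1.3,-5.2,0,-26],[2.6,1.3,-5.2,0,-33]]
  ]
}}

```text
t: 38.55
tool_pos: [0.498, 0.0139, 0.215]
tool_rot: [0.31, -3.126, -0.0]
contact_force: [0.4, -0.3, -0.8]
opening: 0.0312
grip_force: 40.0
```

Call:
{"api": "servo_tool", "payload": {
  "increments": [
    [[2.6,0,0,0,-7],[2.6,0,0,0,-14],[2.6,0,0,0,-21],[2.6,0,0,0,-28],[2.6,0,0,0,-34]]
  ]
}}

```text
t: 39.05
tool_pos: [0.4981, 0.0142, 0.2148]
tool_rot: [1.21, -2.898, -0.001]
contact_force: [0.3, 0.7, -1.5]
opening: 0.0312
grip_force: 40.0
```

Call:
{"api": "servo_tool", "payload": {
  "increments": [
    [[2.6,0,0,0,-4.4],[2.6,0,0,0,-4.4],[2.6,0,0,0,-4.4]]
  ]
}}

```text
t: 39.35
tool_pos: [0.4983, 0.0141, 0.215]
tool_rot: [1.312, -2.854, -0.0]
contact_force: [0.4, -0.3, -1.0]
opening: 0.0309
grip_force: 40.0
```

Run:
```python
from h import *
err((.5008,.0153),49.5)
```

```text
shift [-0.25 -0.11 -0.  ] turn -0.1 tcp [0.4983 0.0141 0.215 ] q6 -146 t 39.35
```

Call:
{"api": "servo_tool", "payload": {
  "increments": [
    [[2.6,-0.2,-0.1,3,0],[2.6,-0.2,-0.1,7,0],[2.6,-0.2,-0.1,11,0],[2.6,-0.2,-0.1,13.5,0],[2.6,-0.2,-0.1,15,0]]
  ]
}}

```text
t: 39.85
tool_pos: [0.4988, 0.0152, 0.0624]
tool_rot: [1.311, -2.851, -0.004]
contact_force: [0.5, 0.4, -0.6]
opening: 0.0314
grip_force: 40.0
```

Call:
{"api": "servo_tool", "payload": {
  "increments": [
    [[2.6,0,0,0.9,0],[2.6,0,0,1.6,0],[2.6,0,0,2.1,0],[2.6,0,0,2.1,0],[2.6,0,0,2.1,0]]
  ]
}}

```text
t: 40.35
tool_pos: [0.5014, 0.0149, 0.0452]
tool_rot: [-1.314, 2.852, -0.001]
contact_force: [0.7, 0.5, -1.5]
opening: 0.0309
grip_force: 40.0
```

Run:
```python
from h import *
err((.5008,.0153),49.5)
```

```text
shift [ 0.01  0.07 -0.  ] turn -0.0 tcp [0.5014 0.0149 0.0452] q6 -146 t 40.35
```

Call:
{"api": "servo_tool", "payload": {
  "increments": [
    [[2.6,0,0,0.4,0],[2.6,0,0,0.8,0],[2.6,0,0,1.1,0],[2.6,0,0,1.2,0],[2.6,0,0,1.2,0]]
  ]
}}

```text
t: 40.85
tool_pos: [0.5004, 0.015, 0.0319]
tool_rot: [1.314, -2.853, -0.001]
contact_force: [0.0, 0.7, -1.4]
opening: 0.0311
grip_force: 40.0
```

Call:
{"api": "servo_tool", "payload": {
  "increments": [
    [[2.6,0,0,0.1,0],[2.6,0,0,0.2,0],[2.6,0,0,0.2,0]]
  ]
}}

```text
t: 41.15
tool_pos: [0.5006, 0.015, 0.0302]
tool_rot: [1.314, -2.853, -0.0]
contact_force: [-0.1, -0.1, -0.8]
opening: 0.0314
grip_force: 40.0
```

Call:
{"api": "servo_tool", "payload": {
  "increments": [
    [[2.6,0,0,0.1,0],[2.6,0,0,0.1,0],[2.6,0,0,0.1,0]]
  ]
}}

```text
t: 41.45
tool_pos: [0.5009, 0.015, 0.0295]
tool_rot: [-1.314, 2.853, -0.0]
contact_force: [-1.7, 0.5, 0.1]
opening: 0.0313
grip_force: 40.2
```

Call:
{"api": "servo_tool", "payload": {
  "increments": [
    [[2.6,0,0,0.1,0],[2.6,0,0,0.1,0],[2.6,0,0,0.1,0]]
  ]
}}

```text
t: 41.75
tool_pos: [0.5009, 0.0149, 0.0295]
tool_rot: [1.314, -2.853, -0.0]
contact_force: [-3.5, -0.2, 8.4]
opening: 0.0314
grip_force: 41.2
```

Call:
{"api": "servo_tool", "payload": {
  "increments": [
    [[3.4,0,0,-0.1,0],[4,0,0,-0.1,0],[5,0,0,-0.1,0],[6,0,0,-0.1,0],[6,0,0,-0.1,0]]
  ]
}}

```text
t: 42.25
tool_pos: [0.5006, 0.015, 0.0292]
tool_rot: [1.314, -2.853, -0.0]
contact_force: [-0.2, 0.5, -0.2]
opening: 0.0598
grip_force: 0.0
```

Call:
{"api": "servo_tool", "payload": {
  "increments": [
    [[6,0,0,-1,0],[6,0,0,-4,0],[6,0,0,-8,0],[6,0,0,-12,0],[6,0,0,-16,0]]
  ]
}}

```text
t: 42.75
tool_pos: [0.5004, 0.015, 0.1916]
tool_rot: [-1.314, 2.853, -0.001]
contact_force: [-0.1, -0.3, 0.9]
opening: 0.0596
grip_force: 0.0
```

Call:
{"api": "servo_tool", "payload": {
  "increments": [
    [[6,0,0,-3,0],[6,0,0,-6,0],[6,0,0,-6,0],[6,0,0,-6,0]]
  ]
}}

```text
t: 43.15
tool_pos: [0.501, 0.0149, 0.2505]
tool_rot: [-1.314, 2.852, -0.002]
contact_force: [1.0, -0.8, -0.7]
opening: 0.0599
grip_force: 0.0
```

Run:
```python
from h import *
d=ctrl.get_image('scene'); cv2.imwrite('pics/f.png',cv2.resize(d['img'][80:380,180:480,::-1],None,fx=2,fy=2))
```

```text
(no output)
```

View pics/f.png

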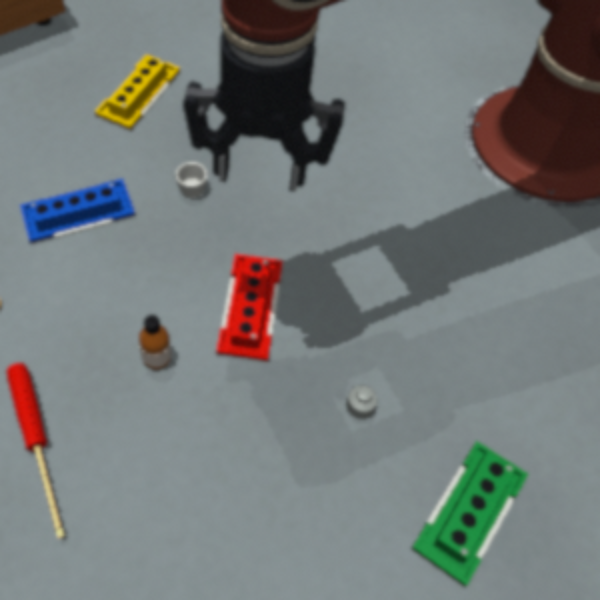

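All four carriers lie in their docks: red (250,305), blue (77,208), yellow (138,92) and green (470,512). The bottle stands at (155,343), and the gripper is clear.

```bash
python3 -c "
from station import ctrl; print(ctrl.finish_job())"
```

```text
the job is handed in; nothing more can be done
None
```

I unstacked all four carriers from the top down and set each one right side up in the dock of its own colour; the last picture shows them all inside the lips and the amber bottle standing, and I handed the job in at about 43 s.

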